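# Fit the bowl to the air-line filter head and hold it home

### The job

An air-line filter head is clamped upside down in the vice: pick up the white filter bowl with the two ears, lower its two lugs into the head's two slots, push it down against the spring until its collar sits on the rim, and twist it about a quarter turn clockwise (seen from above) to its stop. Finish still gripping it, holding it pressed fully home and turned so that I can fit the locking screw; do not let go. The thin bowl cracks easily, so grip it lightly (about 20 to 30 N, never more than 45 N), do not ram it in, and leave everything else on the bench where it is.

Things in the scene. Friction and masses are not known exactly. Their poses are not given: they have to be found in the camera images.
- bowl: white nylon filter bowl, 84 to 156 g, stands on its open end, 87 mm tall, z up; origin: centre of its underside. Skirt 38 mm diameter, z 0 to 30 mm (lowest 6 mm tapers to 30 mm diameter). Two lugs on the skirt at +x and -x, 6 mm wide, z 10 to 16 mm, reach 26 mm from the axis. Alike under a half turn. Collar and grip: see bowl_collar.
- bowl_collar (a point): on the bowl's axis, top of its collar (z 36 mm in the bowl), axes as the bowl's. The collar is 50 mm in diameter, 6 mm thick, with two ears 10 mm wide above the lugs (+x and -x) reaching 31 mm from the axis; fingertips may rest on it. Above it the round body to grip: 36 mm diameter, straight for 34 mm, rounded off at 44 mm, brass nub 12 mm wide to 51 mm.
- vice: dark iron vice fixed to the bench, jaws 110 mm wide, tops at z 105 mm, screw and bar towards its -y; origin at bench level under the axis of the filter head, z up. The aluminium head between the jaws is a round socket open upwards, 66 mm outer and 41 mm inner diameter, flat rim at z 150 mm.
- mouth (a point): on the socket's axis at its rim, axes as the vice's. Two slots 10 mm wide through the wall at +x and -x run down from the rim, then clockwise (from above) to a stop after about 85 degrees. Lugs enter with the bowl's x along this x (either way). Bowl origin below this point: 30 mm when home (collar on rim), at least 25 mm to turn; let go when turned, it springs up to 25 mm.
- seat (a joint): black sprung disc inside the socket, 0 when free (20 mm below the rim), grows as it is pressed down (m): 0.010 with the bowl fully home. Its spring pushes up with 4 N at 0 and 10 N at 0.010.
- plain_cup: bystander: a squat white closed cup, round collar 56 mm wide, 56 mm tall, with NO ears and no lugs; origin under its centre
- jar: bystander: amber jar with a steel cap, 60 mm wide, 75 mm tall; origin under its centre
- driver: bystander: screwdriver lying on the bench
- spanner: bystander: steel spanner lying on the bench
- spindle: bystander: round piece of pale wood, 38 mm thick, 150 mm long, lying on the bench
- offcut: bystander: wooden block 90 x 60 x 35 mm
- mallet: bystander: hammer lying on the bench
Things that resemble listed ones, but are neither listed nor needed, are in the scene too. Leave any blue or turquoise look-alike of the bowl alone.

How it is judged:
By the outcome, as a careful person would: the job done as asked, in the order asked, and still so for the second after the job is handed in, while the arm keeps its last pose, push and grip.
It also fails if it takes over 51 s, if anything falls off the work surface, if the arm or the gripper's body presses on something with over 40 N, if the wrist force passes 120 N, or if a joint passes its speed limit or range.

### The arm

A 6-joint arm with a two-finger parallel gripper is mounted at the origin on the work surface. World frame = base frame: x ahead of the robot, y to its left, z up, the work surface at z = 0. Lengths are in m, angles in rad, forces in N, time in s.
With the tool pointing down it reaches from about 0.3 to 0.75 m from the base axis. Payload 8.5 kg.
Tool frame: the origin (TCP) lies at the very end of the fingers, on their centre line; the grasp point (between the pads) lies 19 mm behind it; z points along the fingers, x is the direction in which the jaws open and shut, and the axes are right-handed (so a half turn about z gives the same grasp; the last joint's range is limited). The gripper opens to 85 mm and grips with 20 to 120 N. Pads are 22 mm wide; open, the fingers measure 114 mm over their backs; the gripper's body (76 mm by 85 mm) begins 54 mm behind the grasp point. The pads swing forward as they close: fully open they stand 13 mm farther back than shut.
Start: joints at [-1.531, 0.381, 1.297, -0, 1.464, -0.215], TCP at [0.139, -0.532, 0.203] pointing down, gripper open.
Joint ranges: [-3.11, 3.11], [-0.89, 2.33], [0.22, 2.48], [-1.42, 4.56], [0.17, 2.85], [-2.88, 2.88]. Speed limits (rad/s): [2.39, 2.39, 3.14, 3.14, 3.14, 3.14].

### API

Orientations are given as a rotation vector (axis times angle).
In Python, from workcell import ctrl gives the robot as it stands. The module is installed in compiled form; this text tells all that it offers.
- The arm moves only by the tool carry_out, never from a script. Its argument "motion" is a list of rows, each a list of 3 entries, a list of its own where there are three numbers: the shift along the tool's x, y, z each as a share of 20 cm, from -1 to 1, then the turn, a rotation vector about the tool's x, y, z each as a share of 360 degrees, from -1 to 1, then the opening, from 0 (shut) to 1 (fully open). A call has 1 to 8 rows; each row is the pose to reach, as a shift and turn from the pose measured when the call began, along the tool's axes at that moment, turning the shorter way round; what a row does not reach only later rows make up. A row lasts 1/8 s, in which the tool goes at most 62.5 mm and 10.7 degrees, less where a joint would pass 70% of its speed; a pose out of reach is approached as far as the arm can. A call with a number of a shift or a turn outside -1 to 1 is refused whole. A call with a gripper value outside its range is refused whole. The fingers move at their own pace and stop on an object; "grip_force" is the grip in N (left out, the last holds). Time passes only in rows, so rows that repeat a pose let the fingers close. It gives the time, the measured TCP pose, the force and the opening at its end, in the units of the state.
- ctrl.get_state(): the state, without advancing time (a new reading comes with each control period).
- ctrl.camera(name): name is "scene" or "top" or "wrist"; returns the picture (400x640x3 uint8, red, green, blue); there is no depth.
- ctrl.camera_info(name): a dict with "K" (3x3 intrinsics, pixels), "k1" (the pictures are not rectified: a ray, as slopes to the right and down, at radius r is drawn at 1 + k1 r^2 times it, then the intrinsics apply), "rvec" (rotation vector, rad) and "tvec" (3), from world to camera coordinates, as OpenCV has them. Camera axes: x right, y down, z forward; pixel columns grow to the right and rows downward; lengths in m; the calibration is good to about 2 mm. A picture is of the moment at which its call begins: read the wrist's pose just before it. camera_info takes no time and is no camera call; for the wrist camera it gives the pose at the moment of the call.
- ctrl.sign_off(): hands the job in, once; it reports no verdict.
The state is a dict: "clock": time; "qpos": joint angles; "joint_vel": joint speeds; "tau": joint torques, N m; "position": TCP position; "ee_rot": TCP orientation; "force": force on the tool from outside, world axes, zero at the start; "ft_torque": the same for the moment, N m; "finger_gap": opening from 0.0 (shut) to 1.0 (fully open).
Only numpy, scipy, OpenCV 4.12 (cv2) and the standard library are available. Lean on these libraries where they do the work, as an engineer would, in place of code of your own. Each camera call takes 0.05 s, during which the arm holds its last target. There are 200 camera calls.

## Working session

There is one attempt and no reset: what is moved stays moved. The work goes in short steps, Python scripts to look and compute and a tool call to move; the robot and the scene stay as the last step left them, time stands still between calls to the robot, and variables do not carry over. Pictures are saved under pics/ and viewed, about 8 in all and at most 12, crops included, and the job is handed in when it is done.

Besides the shell and the picture viewer there is one more tool, called after "Emit:" by a JSON object that holds its "fn" and its "kwargs", one argument or row to a line. carry_out: Moves the arm, as the interface text tells. Shift numbers are shares of 20 cm and turn numbers shares of 360 degrees, none past 1 either way. Its arguments: {"type":"object","properties":{"motion":{"type":"array","items":{"type":"array"}},"grip_force":{"type":"number"}},"required":["motion"]}

```bash
mkdir -p pics
cat > h.py <<'E'
import numpy as np, cv2
from scipy.spatial.transform import Rotation as R
from workcell import ctrl
def snap(n,f,crop=None,s=1):
    info=ctrl.camera_info(n); im=ctrl.camera(n)[:,:,::-1].copy()
    np.save(f'pics/{f}.npy',im)
    save(im,f,crop,s); return info
def save(im,f,crop=None,s=1):
    if crop: im=im[crop[1]:crop[3],crop[0]:crop[2]]
    cv2.imwrite(f'pics/{f}.png',cv2.resize(im,None,fx=s,fy=s,interpolation=cv2.INTER_CUBIC))
def ray(info,u,v):
    K=np.array(info['K']);k1=info['k1']
    d=np.array([(u-K[0,2])/K[0,0],(v-K[1,2])/K[1,1]]);p=d.copy()
    for _ in range(30): p=d/(1+k1*(p@p))
    M=R.from_rotvec(info['rvec']).as_matrix()
    return -M.T@np.array(info['tvec']), M.T@np.r_[p,1]
def onz(info,u,v,z):
    c,d=ray(info,u,v); return c+d*(z-c[2])/d[2]
def proj(info,P):
    M=R.from_rotvec(info['rvec']).as_matrix();p=M@np.array(P)+np.array(info['tvec']);p=p[:2]/p[2]
    p=p*(1+info['k1']*(p@p));K=np.array(info['K']);return np.array([K[0,0]*p[0]+K[0,2],K[1,1]*p[1]+K[1,2]])
E
python3 - <<'E'
from h import *
for n in('scene','top'):
    i=snap(n,n+'0'); print(n,{k:np.round(v,3).tolist() for k,v in i.items()})
print(ctrl.get_state())
E
```

```text
scene {'K': [[500.973, 0.0, 324.693], [0.0, 500.973, 192.607], [0.0, 0.0, 1.0]], 'k1': -0.129, 'rvec': [2.122, 0.929, -0.425], 'tvec': [-0.448, -0.136, 1.819]}
top {'K': [[443.183, 0.0, 320.759], [0.0, 443.183, 203.993], [0.0, 0.0, 1.0]], 'k1': -0.055, 'rvec': [2.156, -2.133, 0.193], 'tvec': [0.077, 0.6, 1.053]}
{'clock': 0.1, 'qpos': array([-1.53132330e+00,  3.81123096e-01,  1.29817727e+00,  8.73247062e-06,
        1.46359727e+00, -2.15323129e-01]), 'joint_vel': array([-1.99811793e-04, -5.94431666e-04, -5.38828862e-04,  5.41658638e-05,
        6.79691051e-04,  1.89168694e-03]), 'tau': array([ 4.90522114e-03, -4.49216473e+01, -2.31657261e+01, -9.15374085e-05,
        3.64988664e-03,  9.53079621e-06]), 'position': array([ 0.13860211, -0.53193584,  0.20217911]), 'ee_rot': array([-2.48488406e+00,  1.92058202e+00,  1.30571748e-03]), 'force': array([ 0.48772071, -0.80898161, -0.12717056]), 'ft_torque': array([ 0.03076857, -0.02962714,  0.00842174]), 'finger_gap': 1.0006613743272814}
```

View pics/top0.png

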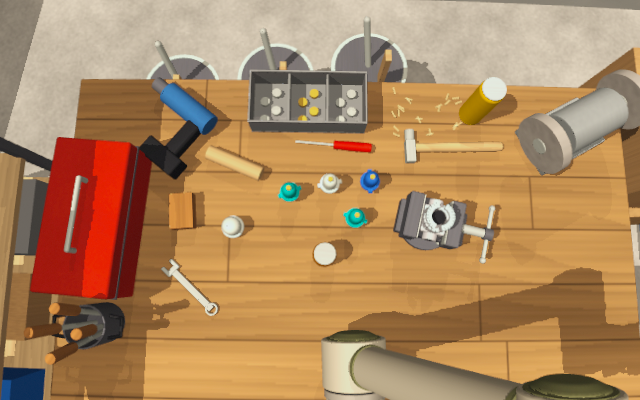

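View pics/scene0.png

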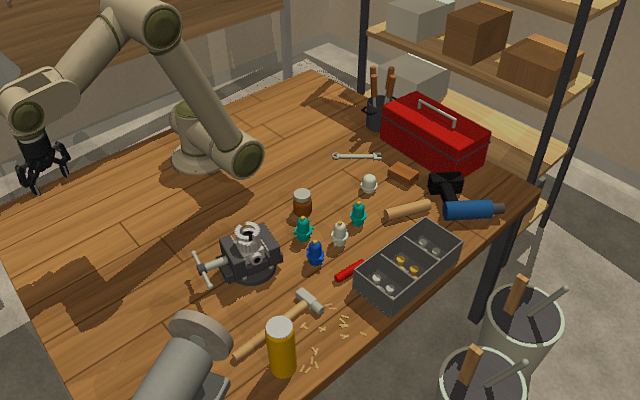

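Candidates in the top picture: white bowl with brass nub (330,182), plain cup (232,227), jar cap (325,254), turquoise (289,190) and (356,216), and blue (370,181). I choose (330,182) and check it close up.

Run:
```python
from h import *
t=np.load('pics/top0.npy')
a=cv2.resize(t[160:205,305:355],None,fx=8,fy=8,interpolation=cv2.INTER_CUBIC)
b=cv2.resize(t[190:250,410:470],None,fx=6,fy=6,interpolation=cv2.INTER_CUBIC)
cv2.imwrite('pics/c1.png',np.hstack([a,b]))
i=ctrl.camera_info('top')
print(onz(i,330,182,.06),onz(i,439,217,.15), onz(i,370,181,.06),onz(i,356,216,.06),onz(i,289,190,.06))
print(-R.from_rotvec(i['rvec']).as_matrix().T@i['tvec'])
```

```text
[0.65235099 0.06096455 0.06      ] [ 0.55559974 -0.18277831  0.15      ] [ 0.65626629 -0.0385008   0.06      ] [ 0.56808597 -0.00331988  0.06      ] [0.6308302  0.16205492 0.06      ]
[0.42040179 0.10103414 1.13447602]
```

View pics/c1.png

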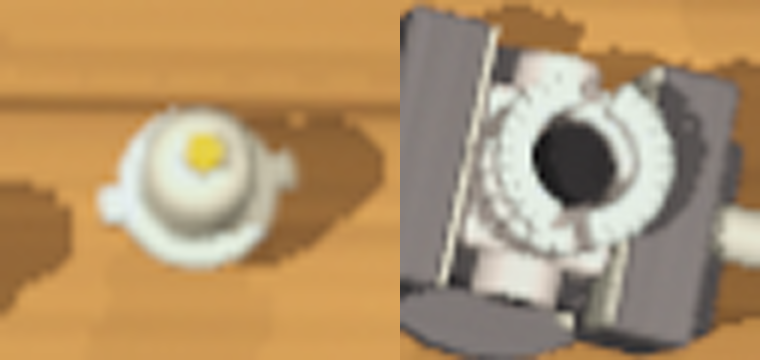

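The white piece at (330,182) has two ears, at (318.8,185.6) and (340.9,181.3), and a brass nub, so it is the right one. The socket bore is at about (439,217), with slots at about (445,206) and (439,227.5).

Run:
```python
from h import *
i=ctrl.camera_info('top')
a=onz(i,318.75,185.6,.033);b=onz(i,340.9,181.25,.033);print('ears',a,b,(a+b)/2,np.linalg.norm(a-b),np.degrees(np.arctan2(*(b-a)[1::-1])))
a=onz(i,445,205.8,.15);b=onz(i,439.2,227.5,.15);print('slots',a,b,np.degrees(np.arctan2(*(a-b)[1::-1])))
a=onz(i,410+95/6,190+30/6,.105);b=onz(i,410+45/6,190+285/6,.105);print('jaw',np.degrees(np.arctan2(*(a-b)[1::-1])))
s=ctrl.get_state();M=R.from_rotvec(s['ee_rot']).as_matrix();print(M.round(3))
w=ctrl.camera_info('wrist');W=R.from_rotvec(w['rvec']).as_matrix();print(w['K'],w['k1'],M.T@(-W.T@w['tvec']-s['position']),(M.T@W.T).round(3))
# yaw of tool x vs q1,q6
print(np.degrees(np.arctan2(M[1,0],M[0,0])),np.degrees(s['qpos'][[0,5]]))
```

```text
ears [0.64846328 0.08844776 0.033     ] [0.6605071  0.03223414 0.033     ] [0.65448519 0.06034095 0.033     ] 0.05748934822866939 -77.90714766150055
slots [ 0.58142245 -0.1974465   0.15      ] [ 0.53174278 -0.18245306  0.15      ] -16.793934176143065
jaw -12.548358474953712
[[ 0.252 -0.968 -0.   ]
 [-0.968 -0.252  0.001]
 [-0.001 -0.    -1.   ]]
[[314.54326057   0.         321.95841147]
 [  0.         314.54326057 193.1429417 ]
 [  0.           0.           1.        ]] -0.02423851896880885 [ 0.00026478 -0.07037109 -0.17158299] [[ 1.     0.001 -0.   ]
 [-0.     0.962  0.275]
 [ 0.001 -0.275  0.962]]
-75.40129928727264 [-87.73836243 -12.33710652]
```

```bash
cat >> h.py <<'E'
def go(p,yaw,n=None):
    "shares for a move from here to p, tool down, tool x at yaw deg"
    s=ctrl.get_state();M=R.from_rotvec(s['ee_rot']).as_matrix();y=np.radians(yaw)
    T=np.array([[np.cos(y),np.sin(y),0],[np.sin(y),-np.cos(y),0],[0,0,-1]]).T.T
    d=M.T@(np.array(p)-s['position'])/.2; r=R.from_matrix(M.T@T).as_rotvec()/(2*np.pi)
    print('t',round(s['clock'],2),'pos',s['position'].round(4),'yaw',np.degrees(np.arctan2(M[1,0],M[0,0])).round(2),'F',np.round(s['force'],1),'gap',round(s['finger_gap'],3),'q',np.degrees(s['qpos']).round(0))
    print('shift',d.round(4),'turn',r.round(4))
E
python3 - <<'E'
from h import *
go([.556,-.183,.29],-20)
E
```

```text
t 0.1 pos [ 0.1386 -0.5319  0.2022] yaw -75.4 F [ 0.5 -0.8 -0.1] gap 1.001 q [-88.  22.  74.   0.  84. -12.]
shift [-1.1629 -2.4595 -0.4369] turn [-1.000e-04  2.000e-04 -1.539e-01]
```

Emit:
{"fn": "carry_out", "kwargs": {
  "motion": [
    [[-0.1, -0.2, -0.2], [0, 0, 0], 1],
    [[-0.2, -0.45, -0.3], [0, 0, 0], 1],
    [[-0.3, -0.7, -0.4], [0, 0, 0], 1],
    [[-0.4, -0.9, -0.44], [0, 0, 0], 1],
    [[-0.4, -0.9, -0.44], [0, 0, 0], 1]
  ]
}}

```text
clock: 0.72
position: [0.2944, -0.4076, 0.291]
ee_rot: [-2.489, 1.916, -0.0]
force: [-0.8, -0.5, 0.2]
finger_gap: 0.998
```

Emit:
{"fn": "carry_out", "kwargs": {
  "motion": [
    [[-0.1, -0.25, 0], [0, 0, 0], 1],
    [[-0.2, -0.5, 0], [0, 0, 0], 1],
    [[-0.3, -0.75, 0], [0, 0, 0], 1],
    [[-0.4, -0.9, 0], [0, 0, 0], 1],
    [[-0.4, -0.9, 0], [0, 0, 0], 1]
  ]
}}

```text
clock: 1.35
position: [0.4487, -0.2833, 0.2905]
ee_rot: [-2.491, 1.913, 0.002]
force: [0.7, -0.6, 0.3]
finger_gap: 1.001
```

Run:
```python
from h import *
go([.556,-.183,.29],-20)
```

```text
t 1.35 pos [ 0.4487 -0.2833  0.2905] yaw -75.03 F [ 0.7 -0.6  0.3] gap 1.001 q [-45.  17.  67.   0.  96.  30.]
shift [-0.3457 -0.648   0.003 ] turn [-1.000e-04  2.000e-04 -1.529e-01]
```

Emit:
{"fn": "carry_out", "kwargs": {
  "motion": [
    [[-0.1, -0.2, 0], [0, 0, -0.03], 1],
    [[-0.2, -0.4, 0], [0, 0, -0.06], 1],
    [[-0.35, -0.65, 0], [0, 0, -0.09], 1],
    [[-0.35, -0.65, 0], [0, 0, -0.12], 1],
    [[-0.35, -0.65, 0], [0, 0, -0.15], 1],
    [[-0.35, -0.65, 0], [0, 0, -0.15], 1],
    [[-0.35, -0.65, 0], [0, 0, -0.15], 1]
  ]
}}

```text
clock: 2.22
position: [0.5557, -0.1831, 0.2904]
ee_rot: [-3.086, 0.58, 0.001]
force: [0.1, 1.1, 0.5]
finger_gap: 0.998
```

Run:
```python
from h import *
import pickle
i=snap('wrist','w1');pickle.dump(i,open('w1.pkl','wb'))
c=proj(i,[.556,-.183,.15]);print(c)
x,y=int(c[0])-65,int(c[1])-55; save(np.load('pics/w1.npy'),'w1c',(x,y,x+130,y+100),6); print(x,y)
go([.654,.060,.28],-20)
```

```text
[321.63538258 175.00939777]
256 120
t 2.27 pos [ 0.5558 -0.1828  0.2904] yaw -21.26 F [-0.3  0.4 -0.8] gap 0.999 q [-30.  23.  58.   0.  99.  -9.]
shift [ 0.0173 -1.3095  0.0536] turn [-0.0002  0.0002 -0.0035]
```

View pics/w1c.png

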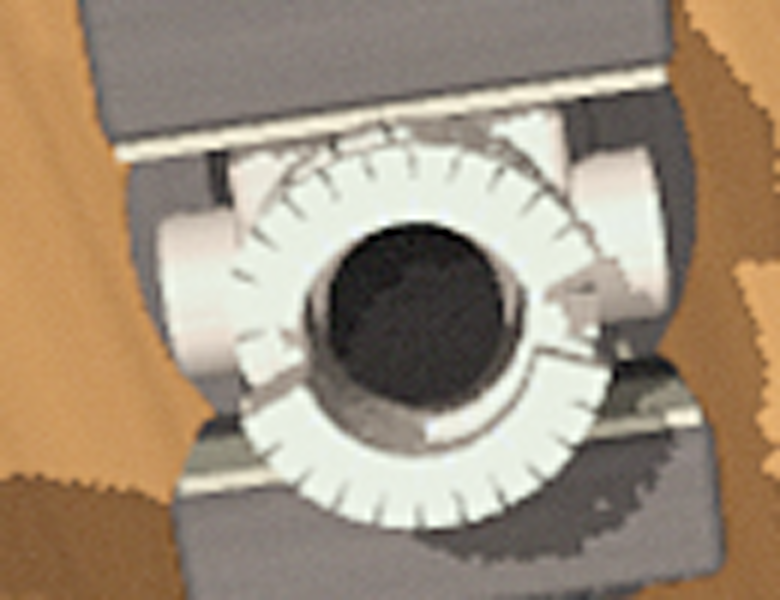

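Run:
```python
from h import *
import pickle
i=pickle.load(open('w1.pkl','rb'))
f=lambda x,y,z:onz(i,256+x/6-.42,120+y/6-.42,z)
P=np.array([f(x,y,.15) for x,y in[(231,330),(612,345),(420,145),(415,528),(290,475),(545,480),(555,210),(285,205)]])[:,:2]
A=np.c_[2*P,np.ones(len(P))];s=np.linalg.lstsq(A,(P**2).sum(1),rcond=None)[0];print('rim',s[:2],np.sqrt(s[2]+s[:2]@s[:2]))
Q=np.array([f(x,y,.15) for x,y in[(328,310),(522,310),(420,222),(420,453),(330,400)]])[:,:2];print(np.linalg.norm(Q-s[:2],axis=1))
for a,b,z in[((115,155),(665,75),.105),((180,490),(700,412),.105),((265,365),(575,325),.15)]:
    d=f(*b,z)-f(*a,z);print(np.degrees(np.arctan2(d[1],d[0])))
```

```text
rim [ 0.55911281 -0.18615295] 0.03254212557154179
[0.01657625 0.0180693  0.02064237 0.01940703 0.01833368]
-13.06390909909637
-12.385415499760331
-13.732928371538923
```

Emit:
{"fn": "carry_out", "kwargs": {
  "motion": [
    [[0, -0.2, 0], [0, 0, 0], 1],
    [[0, -0.5, 0], [0, 0, 0], 1],
    [[0, -0.75, 0], [0, 0, 0], 1],
    [[0.01, -0.95, 0.05], [0, 0, 0], 1],
    [[0.01, -0.95, 0.05], [0, 0, 0], 1]
  ]
}}

```text
clock: 2.9
position: [0.6268, -0.0045, 0.2795]
ee_rot: [-3.087, 0.577, 0.004]
force: [-0.6, 0.2, 0.2]
finger_gap: 0.997
```

Emit:
{"fn": "carry_out", "kwargs": {
  "motion": [
    [[0.005, -0.2, 0], [0, 0, 0], 0.8],
    [[0.01, -0.35, 0], [0, 0, 0], 0.8],
    [[0.01, -0.35, 0], [0, 0, 0], 0.8],
    [[0.01, -0.35, 0], [0, 0, 0], 0.8]
  ]
}}

```text
clock: 3.4
position: [0.6538, 0.0587, 0.2797]
ee_rot: [-3.087, 0.58, 0.004]
force: [0.6, -0.2, -0.9]
finger_gap: 0.799
```

Run:
```python
from h import *
import pickle
i=snap('wrist','w2');pickle.dump(i,open('w2.pkl','wb'))
c=proj(i,[.654,.06,.036]);print(c)
x,y=int(c[0])-50,int(c[1])-40; save(np.load('pics/w2.npy'),'w2c',(x,y,x+100,y+75),8); print(x,y)
go([.654,.060,.1],-20)
```

```text
[321.67315323 157.12424564]
271 117
t 3.45 pos [0.6538 0.0586 0.2798] yaw -21.31 F [-0.4 -0.3  0.6] gap 0.799 q [ -5.  32.  45.   0. 103.  16.]
shift [ 8.000e-04 -6.500e-03  8.991e-01] turn [-0.0001  0.0004 -0.0036]
```

View pics/w2c.png

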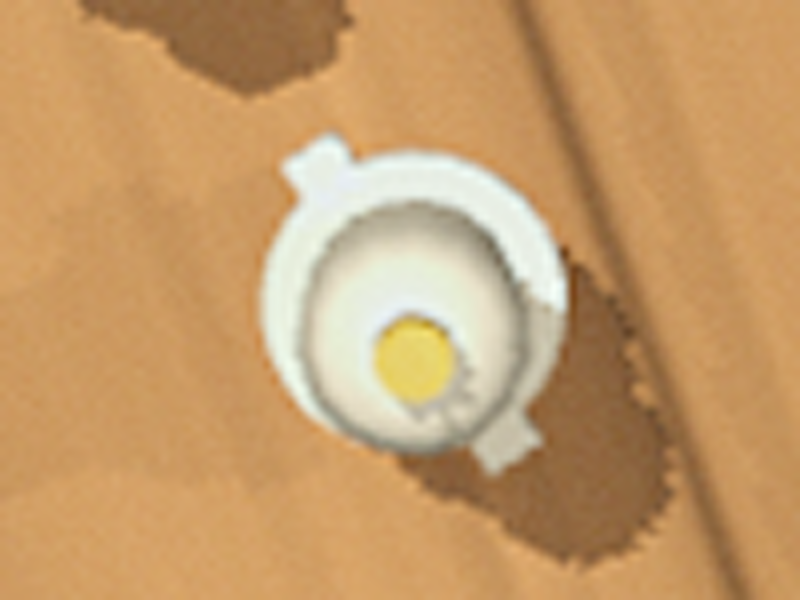

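Run:
```python
from h import *
import pickle
i=pickle.load(open('w2.pkl','rb'))
f=lambda x,y,z=.036:onz(i,271+x/8-.44,117+y/8-.44,z)
P=np.array([f(x,y) for x,y in[(260,303),(568,303),(414,152),(300,200),(535,210),(300,408)]])[:,:2]
A=np.c_[2*P,np.ones(len(P))];s=np.linalg.lstsq(A,(P**2).sum(1),rcond=None)[0];print('collar',s[:2],np.sqrt(s[2]+s[:2]@s[:2]))
a=f(308,148);b=f(517,456);d=b-a;print((a+b)/2,np.linalg.norm(d),np.degrees(np.arctan2(d[1],d[0])))
print('nub',f(414,360,.087))
go([*s[:2],.1],-21.3)
```

```text
collar [0.65579919 0.06242016] 0.02557272908074673
[0.6560364  0.06279949 0.036     ] 0.06197287808274151 -77.23821190060613
nub [0.65598767 0.06265288 0.087     ]
t 3.45 pos [0.6538 0.0586 0.2798] yaw -21.31 F [-0.4 -0.3  0.6] gap 0.799 q [ -5.  32.  45.   0. 103.  16.]
shift [ 0.0048 -0.0211  0.8991] turn [-0.0001  0.0004 -0.    ]
```

Emit:
{"fn": "carry_out", "kwargs": {
  "motion": [
    [[0.005, -0.02, 0.2], [0, 0, 0], 0.8],
    [[0.005, -0.02, 0.45], [0, 0, 0], 0.8],
    [[0.005, -0.02, 0.7], [0, 0, 0], 0.8],
    [[0.005, -0.02, 0.9], [0, 0, 0], 0.8],
    [[0.005, -0.02, 0.9], [0, 0, 0], 0.8]
  ]
}}

```text
clock: 4.08
position: [0.6541, 0.0611, 0.0975]
ee_rot: [-3.087, 0.583, 0.013]
force: [0.6, 0.7, 0.6]
finger_gap: 0.801
```

Run:
```python
from h import *
go([.6559,.0626,.038],-21.3)
```

```text
t 4.08 pos [0.6541 0.0611 0.0975] yaw -21.41 F [0.6 0.7 0.6] gap 0.801 q [-5. 37. 64.  0. 79. 16.]
shift [ 0.0079 -0.0106  0.2972] turn [ 0.0002  0.0013 -0.0003]
```

Emit:
{"fn": "carry_out", "kwargs": {
  "motion": [
    [[0.008, -0.01, 0.12], [0, 0.001, 0], 0.8],
    [[0.008, -0.01, 0.24], [0, 0.001, 0], 0.8],
    [[0.008, -0.01, 0.295], [0, 0.001, 0], 0.8],
    [[0.008, -0.01, 0.295], [0, 0.001, 0], 0.8]
  ]
}}

```text
clock: 4.58
position: [0.6564, 0.0621, 0.0395]
ee_rot: [3.086, -0.584, -0.002]
force: [-0.7, -0.0, -0.3]
finger_gap: 0.797
```

Run:
```python
from h import *
go([.6559,.0626,.038],-21.3)
```

```text
t 4.58 pos [0.6564 0.0621 0.0395] yaw -21.44 F [-0.7 -0.  -0.3] gap 0.797 q [-5. 41. 68. -0. 71. 17.]
shift [-0.003  -0.0015  0.0075] turn [ 0.0002  0.0001 -0.0004]
```

Close at 25 N and wait.

Emit:
{"fn": "carry_out", "kwargs": {
  "motion": [
    [[-0.003, -0.002, 0.005], [0, 0, 0], 0.3],
    [[-0.003, -0.002, 0.005], [0, 0, 0], 0.2],
    [[-0.003, -0.002, 0.005], [0, 0, 0], 0.1],
    [[-0.003, -0.002, 0.005], [0, 0, 0], 0.1],
    [[-0.003, -0.002, 0.005], [0, 0, 0], 0.1],
    [[-0.003, -0.002, 0.005], [0, 0, 0], 0.1]
  ],
  "grip_force": 26
}}

```text
clock: 5.32
position: [0.6565, 0.0627, 0.0399]
ee_rot: [3.086, -0.584, 0.002]
force: [-1.6, -0.0, 5.8]
finger_gap: 0.385
```

Run:
```python
from h import *
go([.6559,.0626,.2],-21.3)
```

```text
t 5.33 pos [0.6565 0.0627 0.0399] yaw -21.43 F [-1.6 -0.   5.8] gap 0.385 q [-5. 41. 68. -0. 71. 17.]
shift [-0.0017  0.002  -0.8007] turn [ 0.     -0.0002 -0.0004]
```

Emit:
{"fn": "carry_out", "kwargs": {
  "motion": [
    [[0, 0, -0.1], [0, 0, 0], 0.1],
    [[0, 0, -0.3], [0, 0, 0], 0.1],
    [[0, 0, -0.5], [0, 0, 0], 0.1],
    [[0, 0, -0.75], [0, 0, 0], 0.1],
    [[0, 0, -1], [0, 0, 0], 0.1],
    [[0, 0, -1], [0, 0, 0], 0.1]
  ]
}}

```text
clock: 6.08
position: [0.6575, 0.0629, 0.2445]
ee_rot: [-3.086, 0.584, -0.015]
force: [-0.7, -0.1, -1.4]
finger_gap: 0.382
```

Run:
```python
from h import *
import pickle
i=snap('wrist','w3');pickle.dump(i,open('w3.pkl','wb'))
save(np.load('pics/w3.npy'),'w3c',(220,60,430,220),3.5)
go([.559,-.186,.24],43)
```

```text
t 6.12 pos [0.6566 0.0629 0.2413] yaw -21.42 F [ 0.3 -0.2 -2.2] gap 0.387 q [-5. 32. 50. -0. 97. 17.]
shift [3.0000e-04 1.3369e+00 5.6000e-03] turn [ 0.0003 -0.0006 -0.179 ]
```

View pics/w3c.png

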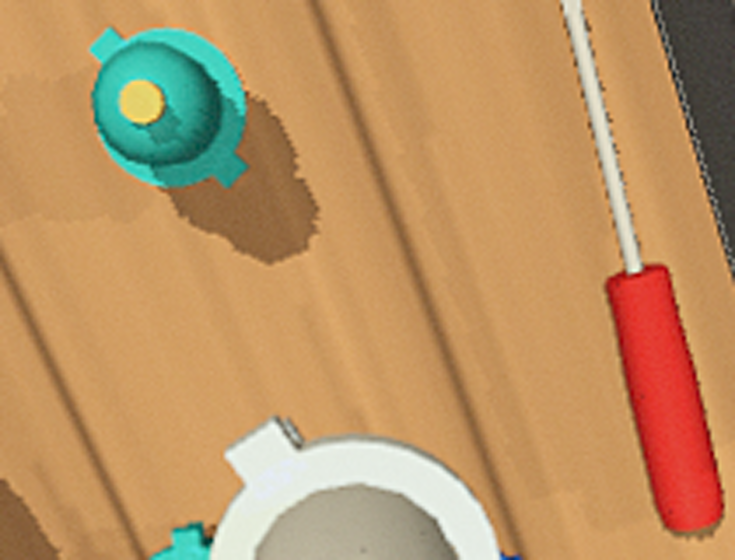

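Emit:
{"fn": "carry_out", "kwargs": {
  "motion": [
    [[0, 0.15, 0], [0, 0, -0.02], 0.1],
    [[0, 0.35, 0], [0, 0, -0.04], 0.1],
    [[0, 0.55, 0], [0, 0, -0.06], 0.1],
    [[0, 0.75, 0], [0, 0, -0.08], 0.1],
    [[0, 0.9, 0], [0, 0, -0.1], 0.1],
    [[0, 1, 0], [0, 0, -0.12], 0.1],
    [[0, 1, 0], [0, 0, -0.14], 0.1]
  ]
}}

```text
clock: 7.0
position: [0.5824, -0.1244, 0.2392]
ee_rot: [-3.041, -0.789, -0.001]
force: [0.2, 0.9, -1.0]
finger_gap: 0.386
```

Run:
```python
from h import *
go([.559,-.186,.24],42.8)
```

```text
t 7.0 pos [ 0.5824 -0.1244  0.2392] yaw 29.09 F [ 0.2  0.9 -1. ] gap 0.386 q [-23.  25.  63.   0.  92. -53.]
shift [-0.252   0.212  -0.0043] turn [ 0.     -0.0001 -0.0381]
```

Emit:
{"fn": "carry_out", "kwargs": {
  "motion": [
    [[-0.1, 0.08, 0], [0, 0, -0.02], 0.1],
    [[-0.2, 0.16, 0], [0, 0, -0.038], 0.1],
    [[-0.252, 0.212, 0], [0, 0, -0.038], 0.1],
    [[-0.252, 0.212, 0], [0, 0, -0.038], 0.1],
    [[-0.252, 0.212, 0], [0, 0, -0.038], 0.1]
  ]
}}

```text
clock: 7.62
position: [0.5592, -0.1853, 0.2388]
ee_rot: [-2.925, -1.144, -0.001]
force: [0.8, -0.4, -0.8]
finger_gap: 0.386
```

Run:
```python
from h import *
import pickle
go([.559,-.186,.2],42.8)
i=snap('wrist','w4');pickle.dump(i,open('w4.pkl','wb'))
save(np.load('pics/w4.npy'),'w4c',(235,110,415,250),4.4)
print(proj(i,[.559,-.186,.15]))
s=ctrl.get_state();print(proj(i,s['position']))
it=snap('top','t4');a=np.load('pics/t4.npy')
sc=snap('scene','s4')
```

```text
t 7.62 pos [ 0.5592 -0.1853  0.2388] yaw 42.73 F [ 0.8 -0.4 -0.8] gap 0.386 q [-30.  25.  64.   0.  92. -73.]
shift [-0.0032  0.0022  0.1938] turn [-0.0001 -0.0001 -0.0002]
[320.48302128 187.92024573]
[321.34752024 226.62979183]
```

View pics/w4c.png

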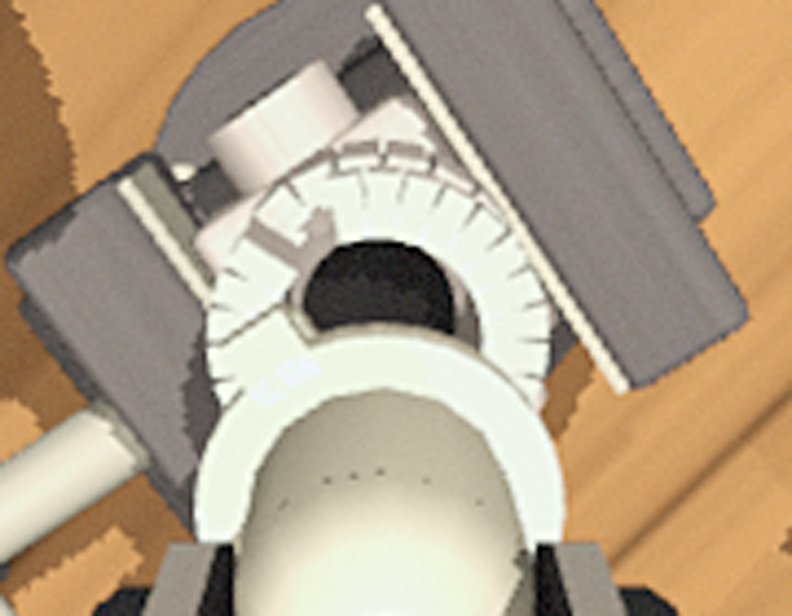

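Run:
```python
from h import *
import pickle
i=pickle.load(open('w4.pkl','rb'));s=ctrl.get_state();M=R.from_rotvec(s['ee_rot']).as_matrix()
g=lambda x,y:(235+x/4.4-.39,110+y/4.4-.39)
def fit(pts,z):
    P=np.array([onz(i,*g(*p),z) for p in pts])[:,:2]
    A=np.c_[2*P,np.ones(len(P))];q=np.linalg.lstsq(A,(P**2).sum(1),rcond=None)[0];return q[:2],np.sqrt(q[2]+q[:2]@q[:2])
print(fit([(207,335),(550,330),(375,168),(230,262),(520,240),(215,385)],.15))
zc=s['position'][2]-.004
c,r=fit([(195,505),(565,505),(380,325),(480,355),(550,440),(205,440)],zc);print(c,r,M.T@np.r_[c-s['position'][:2],0])
e=onz(i,*g((217+280)/2,(346+308)/2),zc);d=e[:2]-c;print('ear',np.linalg.norm(d),np.degrees(np.arctan2(d[1],d[0])))
S=5;im=cv2.resize(np.load('pics/w4.npy')[110:215,250:400],None,fx=S,fy=S,interpolation=cv2.INTER_CUBIC)
def draw(P,col): 
    q=np.array([((proj(i,p)-[250,110]+.5)*S) for p in P]).astype(int);cv2.polylines(im,[q],False,col,1)
t=np.linspace(0,2*np.pi,90)
def circ(c,r,z,col):draw([[c[0]+r*np.cos(a),c[1]+r*np.sin(a),z] for a in t],col)
m=[.559,-.186]
circ(m,.033,.15,(0,0,255));circ(m,.0205,.15,(0,0,255))
u=np.array([np.cos(np.radians(167)),np.sin(np.radians(167))]);v=np.array([-u[1],u[0]])
for w in(-.005,.005):draw([[*(m+u*a+v*w),.15] for a in(.0205,.033)],(255,0,0))
circ(c,.025,zc,(0,160,0))
cv2.imwrite('pics/ov.png',im)
```

```text
(array([ 0.55878312, -0.18524568]), np.float64(0.033351795046772235))
[ 0.55902246 -0.18553134] 0.02502398314910326 [-3.12630002e-04  4.88564790e-05 -2.05338473e-07]
ear 0.030169435933881286 167.07993466138697
```

View pics/ov.png

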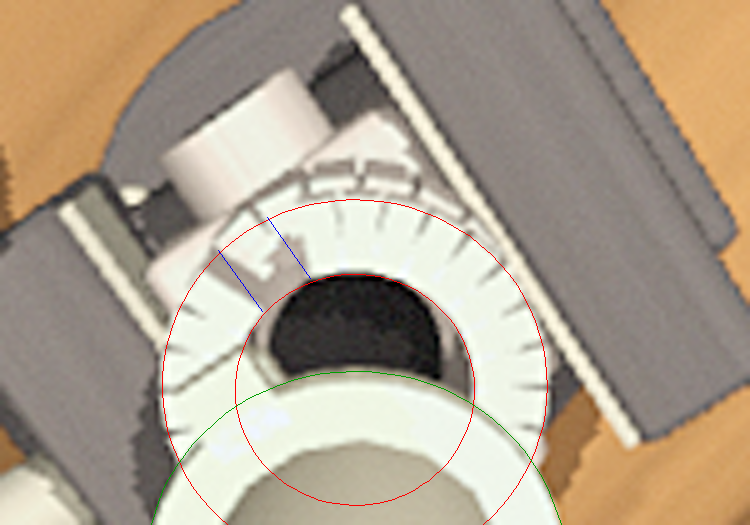

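Emit:
{"fn": "carry_out", "kwargs": {
  "motion": [
    [[0, 0.001, 0.05], [0, 0, 0], 0.1],
    [[0, 0.001, 0.11], [0, 0, 0], 0.1],
    [[0, 0.001, 0.17], [0, 0, 0], 0.1],
    [[0, 0.001, 0.22], [0, 0, 0], 0.1],
    [[0, 0.001, 0.25], [0, 0, 0], 0.1],
    [[0, 0.001, 0.26], [0, 0, 0], 0.1],
    [[0, 0.001, 0.26], [0, 0, 0], 0.1]
  ]
}}

```text
clock: 8.65
position: [0.5595, -0.1854, 0.1872]
ee_rot: [-2.925, -1.146, -0.001]
force: [0.6, 0.7, -1.2]
finger_gap: 0.388
```

Run:
```python
from h import *
go([.559,-.1856,.172],42.8)
```

```text
t 8.65 pos [ 0.5595 -0.1854  0.1872] yaw 42.8 F [ 0.6  0.7 -1.2] gap 0.388 q [-30.  26.  69.   0.  84. -73.]
shift [-0.0024 -0.0011  0.0762] turn [ 0.0001 -0.0001 -0.    ]
```

Emit:
{"fn": "carry_out", "kwargs": {
  "motion": [
    [[-0.002, 0, 0.015], [0, 0, 0], 0.1],
    [[-0.002, 0, 0.03], [0, 0, 0], 0.1],
    [[-0.002, 0, 0.045], [0, 0, 0], 0.1],
    [[-0.002, 0, 0.06], [0, 0, 0], 0.1],
    [[-0.002, 0, 0.07], [0, 0, 0], 0.1],
    [[-0.002, 0, 0.07], [0, 0, 0], 0.1]
  ]
}}

```text
clock: 9.4
position: [0.5591, -0.1857, 0.1731]
ee_rot: [-2.925, -1.146, -0.001]
force: [-0.7, 0.4, -1.3]
finger_gap: 0.386
```

Run:
```python
from h import *
go([.559,-.1856,.160],42.8)
```

```text
t 9.4 pos [ 0.5591 -0.1857  0.1731] yaw 42.8 F [-0.7  0.4 -1.3] gap 0.386 q [-30.  27.  71.   0.  82. -73.]
shift [-0.0002 -0.0009  0.0653] turn [-0.     -0.0001 -0.    ]
```

Emit:
{"fn": "carry_out", "kwargs": {
  "motion": [
    [[0, 0, 0.012], [0, 0, 0], 0.1],
    [[0, 0, 0.024], [0, 0, 0], 0.1],
    [[0, 0, 0.036], [0, 0, 0], 0.1],
    [[0, 0, 0.048], [0, 0, 0], 0.1],
    [[0, 0, 0.055], [0, 0, 0], 0.1],
    [[0, 0, 0.055], [0, 0, 0], 0.1]
  ]
}}

```text
clock: 10.15
position: [0.5594, -0.1859, 0.1629]
ee_rot: [2.924, 1.146, 0.002]
force: [-2.0, 0.0, 6.1]
finger_gap: 0.389
```

Run:
```python
from h import *
go([.559,-.1856,.160],42.8)
```

```text
t 10.15 pos [ 0.5594 -0.1859  0.1629] yaw 42.8 F [-2.   0.   6.1] gap 0.389 q [-30.  27.  72.   0.  81. -73.]
shift [-0.0003 -0.0025  0.0147] turn [ 0.0003 -0.0002 -0.    ]
```

Emit:
{"fn": "carry_out", "kwargs": {
  "motion": [
    [[0, 0, 0.009], [0, 0, 0], 0.1],
    [[0, 0, 0.018], [0, 0, 0], 0.1],
    [[0, 0, 0.025], [0, 0, 0], 0.1],
    [[0, 0, 0.025], [0, 0, 0], 0.1]
  ]
}}

```text
clock: 10.65
position: [0.5597, -0.1862, 0.16]
ee_rot: [2.922, 1.145, 0.005]
force: [-4.7, 1.6, 14.6]
finger_gap: 0.387
```

Run:
```python
from h import *
go([.559,-.1856,.159],42.8)
```

```text
t 10.65 pos [ 0.5597 -0.1862  0.16  ] yaw 42.8 F [-4.7  1.6 14.6] gap 0.387 q [-30.  28.  72.   0.  80. -73.]
shift [-0.0004 -0.0044  0.005 ] turn [ 0.0007 -0.0002 -0.    ]
```

Emit:
{"fn": "carry_out", "kwargs": {
  "motion": [
    [[-0.001, -0.003, 0.017], [0, 0, 0], 0.1],
    [[-0.001, -0.003, 0.017], [0, 0, 0.015], 0.1],
    [[-0.001, -0.003, 0.017], [0, 0, 0.03], 0.1],
    [[-0.001, -0.003, 0.017], [0, 0, 0.045], 0.1],
    [[-0.001, -0.003, 0.017], [0, 0, 0.06], 0.1],
    [[-0.001, -0.003, 0.017], [0, 0, 0.06], 0.1]
  ]
}}

```text
clock: 11.4
position: [0.5599, -0.1852, 0.1597]
ee_rot: [3.083, 0.577, 0.012]
force: [-4.7, 6.5, 20.4]
finger_gap: 0.389
```

Run:
```python
from h import *
go([.559,-.1856,.159],-42.2); print(ctrl.get_state()['ft_torque'])
```

```text
t 11.4 pos [ 0.5599 -0.1852  0.1597] yaw 21.2 F [-4.7  6.5 20.4] gap 0.389 q [-30.  27.  72.   0.  80. -51.]
shift [-0.0048  0.0001  0.0033] turn [ 0.0003 -0.0015  0.1761]
[1.09861098 0.70221397 0.23793703]
```

Emit:
{"fn": "carry_out", "kwargs": {
  "motion": [
    [[-0.003, 0, 0.015], [0, -0.001, 0.015], 0.1],
    [[-0.003, 0, 0.015], [0, -0.001, 0.03], 0.1],
    [[-0.003, 0, 0.015], [0, -0.001, 0.045], 0.1],
    [[-0.003, 0, 0.015], [0, -0.001, 0.06], 0.1],
    [[-0.003, 0, 0.015], [0, -0.001, 0.075], 0.1],
    [[-0.003, 0, 0.015], [0, -0.001, 0.09], 0.1],
    [[-0.003, 0, 0.015], [0, -0.001, 0.09], 0.1]
  ]
}}

```text
clock: 12.28
position: [0.5599, -0.1849, 0.1596]
ee_rot: [3.123, -0.306, 0.01]
force: [-6.1, 5.4, 19.9]
finger_gap: 0.389
```

Run:
```python
from h import *
go([.559,-.1856,.159],-42.2); print(ctrl.get_state()['ft_torque'])
```

```text
t 12.28 pos [ 0.5599 -0.1849  0.1596] yaw -11.2 F [-6.1  5.4 19.9] gap 0.389 q [-30.  27.  72.  -0.  80. -19.]
shift [-0.0036  0.0042  0.003 ] turn [ 0.0002 -0.0012  0.0861]
[0.95173239 0.91728418 0.13403075]
```

Emit:
{"fn": "carry_out", "kwargs": {
  "motion": [
    [[-0.002, 0.002, 0.014], [0, -0.001, 0.015], 0.1],
    [[-0.002, 0.002, 0.014], [0, -0.001, 0.03], 0.1],
    [[-0.002, 0.002, 0.014], [0, -0.001, 0.045], 0.1],
    [[-0.002, 0.002, 0.014], [0, -0.001, 0.06], 0.1],
    [[-0.002, 0.002, 0.014], [0, -0.001, 0.07], 0.1],
    [[-0.002, 0.002, 0.014], [0, -0.001, 0.075], 0.1],
    [[-0.002, 0.002, 0.014], [0, -0.001, 0.075], 0.1]
  ]
}}

```text
clock: 13.15
position: [0.5601, -0.185, 0.1596]
ee_rot: [2.967, -1.027, 0.008]
force: [-3.7, 4.2, 19.6]
finger_gap: 0.385
```

Run:
```python
from h import *
import pickle
go([.559,-.1856,.159],-42.2); print(ctrl.get_state()['ft_torque'])
i=snap('wrist','w5');pickle.dump(i,open('w5.pkl','wb'))
save(np.load('pics/w5.npy'),'w5c',(235,130,415,270),4.2)
```

```text
t 13.15 pos [ 0.5601 -0.185   0.1596] yaw -38.18 F [-3.7  4.2 19.6] gap 0.385 q [-30.  28.  72.  -0.  80.   8.]
shift [-0.0023  0.0059  0.003 ] turn [-0.     -0.0008  0.0112]
[0.7823282  0.78022905 0.18599929]
```

View pics/w5c.png

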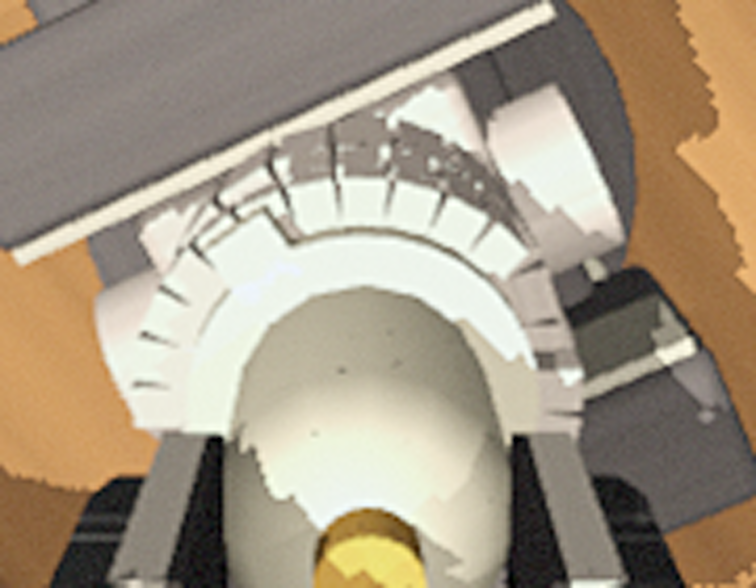

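Emit:
{"fn": "carry_out", "kwargs": {
  "motion": [
    [[-0.002, 0.003, 0.014], [0, 0, 0.006], 0.1],
    [[-0.002, 0.003, 0.014], [0, 0, 0.012], 0.1],
    [[-0.002, 0.003, 0.014], [0, 0, 0.016], 0.1],
    [[-0.002, 0.003, 0.014], [0, 0, 0.016], 0.1]
  ]
}}

```text
clock: 13.7
position: [0.56, -0.1849, 0.1596]
ee_rot: [2.913, -1.173, 0.014]
force: [-5.2, 4.5, 19.1]
finger_gap: 0.381
```

Run:
```python
from h import *
go([.559,-.1856,.159],-42.2); print(ctrl.get_state()['ft_torque'])
```

```text
t 13.7 pos [ 0.56   -0.1849  0.1596] yaw -43.87 F [-5.2  4.5 19.1] gap 0.381 q [-30.  27.  72.  -0.  80.  14.]
shift [-0.0012  0.0058  0.003 ] turn [-0.0003 -0.0014 -0.0046]
[0.76487628 0.8731726  0.39634533]
```

Emit:
{"fn": "carry_out", "kwargs": {
  "motion": [
    [[-0.002, 0.003, 0.014], [0, 0, 0.006], 0.1],
    [[-0.002, 0.003, 0.014], [0, 0, 0.012], 0.1],
    [[-0.002, 0.003, 0.014], [0, 0, 0.012], 0.1]
  ]
}}

```text
clock: 14.08
position: [0.5593, -0.185, 0.1595]
ee_rot: [2.867, -1.281, 0.018]
force: [-7.7, 3.6, 19.0]
finger_gap: 0.384
```

Run:
```python
from h import *
import pickle
go([.559,-.1856,.159],-42.2); print(ctrl.get_state()['ft_torque'])
i=snap('wrist','w6');pickle.dump(i,open('w6.pkl','wb'))
a=[np.load(f'pics/{n}.npy')[150:240,245:325] for n in('w4','w6')]
cv2.imwrite('pics/cmp.png',cv2.resize(np.hstack(a),None,fx=4.8,fy=4.8,interpolation=cv2.INTER_CUBIC))
```

```text
t 14.07 pos [ 0.5593 -0.185   0.1595] yaw -48.14 F [-7.7  3.6 19. ] gap 0.384 q [-30.  27.  73.  -0.  79.  18.]
shift [0.0012 0.0033 0.0027] turn [-0.0004 -0.0018 -0.0165]
[0.52699591 1.35900107 0.53815148]
```

View pics/cmp.png

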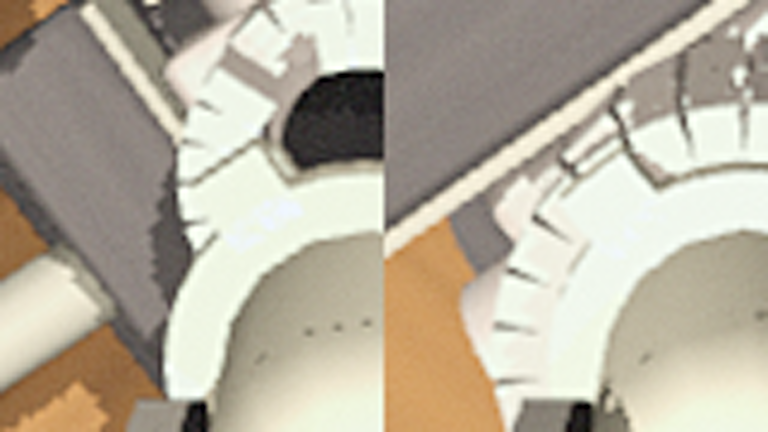

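Run:
```python
from h import *
import pickle
for n,z,c,pts in(('w4',.2345,[.559,-.1855],[(301.25,179.2),(305.4,187.1),(284.3,188.6)]),('w5',.156,[.559,-.1856],[(235+265/4.2,130+208/4.2),(235+295/4.2,130+243/4.2),(235+200/4.2,130+245/4.2)]),('w6',.156,[.559,-.1856],[(294.2,177.1),(301.5,188.5),(282.7,185.4)])):
    i=pickle.load(open(n+'.pkl','rb'))
    for p in pts:
        d=onz(i,*p,z)[:2]-c;print(n,np.linalg.norm(d).round(4),np.degrees(np.arctan2(d[1],d[0])).round(1)%360)
```

```text
w4 0.0297 154.8
w4 0.0245 153.9
w4 0.0304 176.6
w5 0.032 75.2
w5 0.026 71.3
w5 0.0325 93.7
w6 0.0342 69.0
w6 0.0263 67.9
w6 0.0339 83.0
```

Emit:
{"fn": "carry_out", "kwargs": {
  "motion": [
    [[0, 0, 0.014], [0, -0.001, 0.004], 0.1],
    [[0, 0, 0.014], [0, -0.001, 0.004], 0.1],
    [[0, 0, 0.014], [0, -0.001, 0.004], 0.1],
    [[0, 0, 0.014], [0, -0.001, 0.004], 0.1],
    [[0, 0, 0.014], [0, -0.001, 0.004], 0.1],
    [[0, 0, 0.014], [0, -0.001, 0.004], 0.1]
  ],
  "grip_force": 26
}}

```text
clock: 14.88
position: [0.5593, -0.185, 0.1595]
ee_rot: [-2.853, 1.315, -0.013]
force: [-7.2, 3.7, 19.9]
finger_gap: 0.387
```

Run:
```python
from h import *
go([.559,-.1856,.159],-42.2); print(ctrl.get_state()['ft_torque'])
i=snap('scene','s7',(170,170,310,300),5)
snap('top','t7');a=np.load('pics/top0.npy');b=np.load('pics/t7.npy')
s=[np.load(f'pics/{n}.npy')[175:295,190:310] for n in('scene0','s7')]
cv2.imwrite('pics/fin.png',np.vstack([cv2.resize(np.hstack(s),(640,320),interpolation=cv2.INTER_CUBIC),b[130:390,:]]))
```

```text
t 14.88 pos [ 0.5593 -0.185   0.1595] yaw -49.49 F [-7.2  3.7 19.9] gap 0.387 q [-30.  27.  72.   0.  80.  20.]
shift [0.0014 0.0033 0.0025] turn [-0.0005 -0.0012 -0.0202]
[0.60363668 1.421391   0.6422138 ]
```

View pics/fin.png

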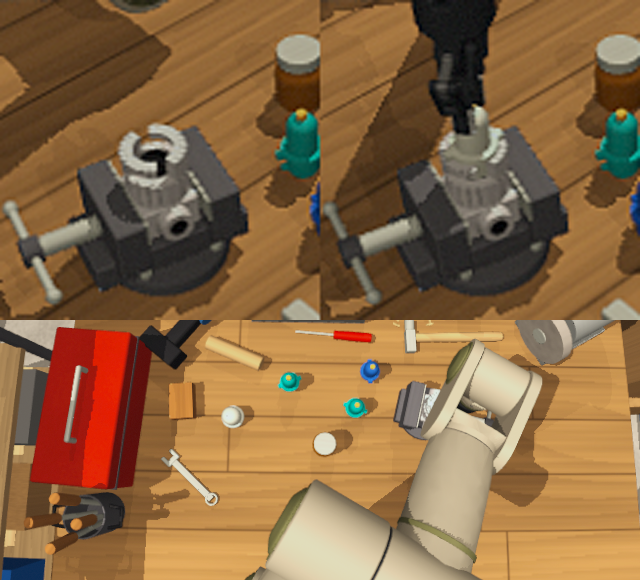

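```bash
python3 -c "
from h import *
ctrl.sign_off();s=ctrl.get_state();print(s['clock'],s['position'],s['force'],s['finger_gap'])"
```

```text
the job is handed in; nothing more can be done
the job is handed in; nothing more can be done
```

The white bowl is in the filter head, pressed down with its collar on the rim and turned clockwise to its stop. The arm is still gripping it at a set 26 N, so you can fit the locking screw. I handed the job in at about 15 s.

**Last checks**
- **Pressed home:** the tool height stopped at 0.1595 m, where I expected the collar to meet the rim. The arm reads about 20 N upward, more than the spring's 10 N, so the collar is carrying load.
- **At the stop:** the ear had turned about 86°. The twisting moment rose from about 0.19 to 0.64 N m, and the light grip slipped a few degrees on the bowl while it stayed put. One ear corner measured 93° instead, which I put down to a poor pixel reading.
- **Side load:** about 8 N sideways remained on the tool at the end, with the tool tilted by about half a degree.
- **Everything else:** in the last overhead picture the other things on the bench look unmoved, though the arm hides the area around the vice.

The reading after hand-in was refused, so the last figures are from just before it.

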